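# Find the closed end of a blind port plug and hold it hole-up

### The arm

A 7-joint arm with a two-finger parallel gripper is mounted at the origin on the work surface. World frame = base frame: x ahead of the robot, y to its left, z up, the work surface at z = 0. Lengths are in m, angles in rad, forces in N, time in s.
With the tool pointing down it reaches from about 0.4 to 0.85 m from the base axis. Payload 10.4 kg.
Tool frame: the origin (TCP) lies at the centre of the arm's flange, where the gripper is bolted on; the fingertips stand 182 mm ahead of it and the grasp point (between the pads) lies r.grasp_offset ahead of it (r.grasp_offset is the distance from the TCP to the grasp point, in m); z points along the fingers, y is the line along which they close (so a half turn about z gives the same grasp; the last joint's range is limited). The gripper opens to 87 mm and grips with 3 to 60 N. Pads are 19 mm wide; open, the fingers measure 117 mm over their backs; the gripper's body (75 mm by 190 mm) begins 51 mm behind the grasp point.
Start: joints at [1.102, 0.332, -0.065, 1.46, 0.022, 1.35, -0.088], TCP at [0.27, -0.564, 0.405] pointing down, gripper open.
Joint ranges: [-2.6, 2.6], [-0.5, 2.12], [-1.47, 1.34], [0.16, 2.42], [-1.27, 4.41], [0.06, 2.06], [-2.6, 2.6]. Speed limits (rad/s): [2.22, 2.22, 2.79, 2.79, 3.14, 3.14, 3.14].

### API

Orientations are given as a unit quaternion [x, y, z, w].
In Python, from bench import status, vision, job, spotter, r gives the robot as it stands. The module is installed in compiled form; this text tells all that it offers.
- The arm moves only by the tool play_rows, never from a script. Its argument "series" is a list of rows, each a list of 6 numbers: the shift along the tool's x, y, z each as a share of 150 mm, from -1 to 1, then the turn, a rotation vector about the tool's x, y, z each as a share of 30 degrees, from -1 to 1. In form: [[x, y, z, ax, ay, az], ...]. A call has 1 to 5 rows; each row is the pose to reach, as a shift and turn from the pose commanded when the call began, along the tool's axes at that moment; what a row does not reach only later rows make up. A row lasts 1/10 s, in which the tool goes at most 50 mm and 8.59 degrees, less where a joint would pass 70% of its speed; a pose out of reach is approached as far as the arm can. A call with a number of a shift or a turn outside -1 to 1 is refused whole. A call with a gripper value outside its range is refused whole. "fingers" is the opening, from -1 (shut) to 1 (fully open), set as the call begins (left out, the last holds). The fingers move at their own pace and stop on an object; "squeeze" is the grip in N (left out, the last holds). Time passes only in rows, so rows that repeat a pose let the fingers close. It gives the time, the measured TCP pose, the force, the opening and the grip force at its end, in the units of the state.
- status.read_state(): the state, without advancing time (a new reading comes with each control period).
- vision.camera(name): name is "scene" or "top"; returns the picture (384x512x3 uint8, blue, green, red); there is no depth.
- vision.calibration(name): a dict with "fx", "fy", "cx", "cy" (pixels), "rvec" (rotation vector, rad) and "tvec" (3), from world to camera coordinates, as OpenCV has them. Camera axes: x right, y down, z forward; pixel columns grow to the right and rows downward; lengths in m; the calibration is good to about 2 mm. A picture is of the moment at which its call begins. calibration takes no time and is no camera call.
- job.close_job(): hands the job in; it is judged then, once.
Trained networks look in the newest picture that a camera, given by its name, has taken for a name from the list of things; names that differ only in an ending like _2 or _b are one class to them, and where a whole thing is asked for, a point or a joint stands for the part that bears it (a point fixed in the world has none). Each returns a list of dicts, best first, with "conf" (0 to 1); they miss things now and then, are a little off and sometimes report something else, mostly with a low value. They report only what shows in the picture. A call takes as long as a camera call. They do not tell look-alikes from the thing itself.
- spotter.boxes_of(camera, name): "point" ([x, y, z] in m, in world coordinates, good to about 4 mm: the middle of the surface that is visible of it).
- spotter.regions_of(camera, name): "pixels" (384x512 bool, what is visible of it).
The state is a dict: "time": time; "joint_positions": joint angles; "joint_vel": joint speeds; "joint_torque": joint torques, N m; "ee_pos": TCP position; "eef_rot": TCP orientation; "ft_force": force on the tool from outside, world axes, zero at the start; "torque": the same for the moment, N m; "width": finger opening in m; "grip_force": force on a finger pad.
Only numpy, scipy, OpenCV 4.12 (cv2) and the standard library are available. Lean on these libraries where they do the work, as an engineer would, in place of code of your own. Each camera call takes 0.05 s, during which the arm holds its last target. There are 200 camera calls.

### The job

Fold the clear guard up by its bar handle until it stands upright and leave it there, then take the aluminium plug from the pad under it and turn it so that its blind hole faces straight up. To be sure by feel, press the plug's closed lower end gently down on the spring feeler pin beside the stand, with the hole up, until the pin gives a few millimetres, then lift off and finish still holding the plug, hole straight up, with at least 11 cm of air between it and the bench. Leave the like plug lying outside the stand, the jar and the screwdriver undisturbed.

Things in the scene. Friction and masses are not known exactly. Their poses are not given: they have to be found in the camera images.
- stand: Low fixed inspection stand: flat steel sheet 250 x 240 mm with a rubber pad, flush with the bench (under 1 mm), on which one plug lies. Origin at the bench surface in the middle; own x points from the robot's side to the hinge side. Two posts 16 mm square, 66 mm high, at x +120, y +-105 mm, joined by a 12 mm bar at the foot, carry the guard's hinge. Sides and front are open.
- guard (a joint): Angle of the clear guard (rad): 0 = level, 66 mm above the bench, covering the pad; grows as its front edge is lifted up and over towards the hinge; 1.57 = upright; stop at 2.1. Panel 5 mm thick, 190 mm wide, 178 mm from hinge to front edge. Stiff hinge (friction 0.25 N m): stays at any angle where it is left. Starts almost closed (0 to 0.25).
- guard_hinge (a point): Middle of the guard's hinge line, which runs along the stand's own y, 66 mm above the bench at the stand's x +120 mm.
- guard_handle (a point): Middle of the guard's handle: a round steel bar 12 mm thick, 90 mm long, parallel to the hinge, 222 mm from it in the plane of the panel and 44 mm (centre) ahead of the panel's front edge, with an open gap between, wide enough for a finger from above.
- plug_a: One of two like aluminium blind plugs, under the guard or outside at right: square bar 38 x 38 mm, 56 mm long, 0.12 to 0.21 kg, lying level. One end has a round blind hole 25 mm across, 40 mm deep, facing roughly left or right; the other is closed. Origin mid-way along the face lying down at the start; own z up at the start; own x runs from hole to closed end (the hole opens to -x).
- plug_b: The other plug, same make. The one whose centre lies within 60 mm of the stand's origin is the one to take; the other is a spare to leave alone, over 250 mm away. Origin mid-way along the face lying down at the start; own z up at the start; own x runs from hole to closed end (the hole opens to -x).
- plug_a_mid (a point): Centre of plug_a, 19 mm above the bench as it lies; axes as its body.
- plug_a_foot (a point): Centre of plug_a's closed end face, 28 mm from its centre along own +x.
- plug_b_mid (a point): Centre of plug_b, 19 mm above the bench as it lies; axes as its body.
- plug_b_foot (a point): Centre of plug_b's closed end face, 28 mm from its centre along own +x.
- pin_post: Fixed feeler-pin post beside the stand, on its left or right: foot 52 mm across and 10 mm high, barrel 28 mm across up to 42 mm, with the upright sprung pin on top. Origin at the bench on its axis.
- pin (a joint): How far the spring pin is pressed down (m): 0 free, 0.012 at its stop; about 0.5 N per mm.
- pin_tip (a point): Top of the pin: 10 mm thick, standing 28 mm out of the barrel, 70 mm above the bench when free. A plug lowered over it hole-down would swallow the pin without pressing it.
- jar: Bystander: small amber glass jar with a white cap, 56 mm across, 65 mm high, on the other side of the stand from the pin. Origin under its centre.
- driver: Bystander: screwdriver with a black handle, 170 mm long, lying on the bench along x at the left, outside the pin or jar.
Things that resemble listed ones, but are neither listed nor needed, are in the scene too. What is shaped like the plug_a but blue or brown is not meant.

How it is judged:
By the outcome, as a careful person would: the job done as asked, in the order asked, and still so for the second after the job is handed in, while the arm keeps its last pose, push and grip.
It also fails if it takes over 62 s, if anything falls off the work surface, if the arm or the gripper's body presses on something with over 40 N, if the wrist force passes 120 N, or if a joint passes its speed limit or range.

## Working session

There is one attempt and no reset: what is moved stays moved. The work goes in short steps, Python scripts to look and compute and a tool call to move; the robot and the scene stay as the last step left them, time stands still between calls to the robot, and variables do not carry over. Pictures are saved under pics/ and viewed, at most 10 in all, crops included, and the job is handed in when it is done.

Besides the shell and the picture viewer there is one more tool, called after ">>>" as name(argument=value, ...) on one line, values as JSON. play_rows: Moves the arm, as the interface text tells. Shift numbers are shares of 150 mm and turn numbers shares of 30 degrees, none past 1 either way. Its arguments: {"type":"object","properties":{"series":{"type":"array","items":{"type":"array","items":{"type":"number"}}},"fingers":{"type":"number"},"squeeze":{"type":"number"}},"required":["series"]}

```bash
mkdir -p pics; cat > h.py <<'E'
import numpy as np, cv2
from scipy.spatial.transform import Rotation as R
from bench import status, vision, job, spotter, r
def cal(n):
    c=vision.calibration(n); K=np.array([[c['fx'],0,c['cx']],[0,c['fy'],c['cy']],[0,0,1.]])
    return K,np.array(c['rvec'],float).ravel(),np.array(c['tvec'],float).ravel()
def proj(n,p):
    K,rv,t=cal(n); return cv2.projectPoints(np.array(p,float).reshape(-1,3),rv,t,K,None)[0].reshape(-1,2)
def atz(n,uv,z):
    K,rv,t=cal(n); Rm=cv2.Rodrigues(rv)[0]; C=-Rm.T@t
    d=Rm.T@np.linalg.inv(K)@np.array([uv[0],uv[1],1.]); return C+d*(z-C[2])/d[2]
def tri(a,b):
    P=[np.c_[cv2.Rodrigues(cal(n)[1])[0],cal(n)[2]] for n in('scene','top')]
    P=[cal(n)[0]@p for n,p in zip(('scene','top'),P)]
    X=cv2.triangulatePoints(P[0],P[1],np.array(a,float).reshape(2,1),np.array(b,float).reshape(2,1)); return (X[:3]/X[3]).ravel()
def st():
    s=status.read_state(); q=R.from_quat(s['eef_rot']); p=np.array(s['ee_pos'])
    print('t',round(s['time'],2),'tcp',p.round(4),'R',q.as_matrix().round(3).tolist(),'grasp',(p+q.as_matrix()[:,2]*r.grasp_offset).round(4),'F',np.round(s['ft_force'],1),'w',round(s['width'],4),'g',round(s['grip_force'],1)); return s
E
python3 - <<'E'
from h import *
st(); print(r.grasp_offset)
for n in('scene','top'):
    im=vision.camera(n); cv2.imwrite(f'pics/{n}0.png',im)
    for k in('guard','guard_handle','plug_a','plug_a_mid','pin_post','pin_tip','jar','driver','stand'):
        try:
            for d in spotter.boxes_of(n,k)[:4]: print(n,k,round(d['conf'],2),np.round(d['point'],3),proj(n,d['point']).round(0))
        except Exception as e: print(n,k,e)
E
```

```text
t 0.0 tcp [ 0.2694 -0.5638  0.404 ] R [[0.902, 0.431, -0.001], [0.431, -0.902, 0.001], [-0.0, -0.001, -1.0]] grasp [ 0.2693 -0.5636  0.2405] F [-0.4 -0.8  0.1] w 0.0873 g 0.0
0.1635
scene guard 0.85 [ 0.599 -0.001  0.092] [[281. 184.]]
scene guard_handle 0.82 [0.591 0.006 0.089] [[280. 183.]]
scene plug_a 0.87 [ 0.578 -0.417  0.04 ] [[166. 269.]]
scene plug_a 0.85 [ 0.631 -0.513  0.032] [[149. 305.]]
scene plug_a 0.8 [ 0.478 -0.404  0.032] [[146. 251.]]
scene plug_a_mid 0.97 [ 0.581 -0.416  0.038] [[168. 270.]]
scene plug_a_mid 0.7 [ 0.633 -0.515  0.032] [[149. 306.]]
scene plug_a_mid 0.64 [ 0.479 -0.401  0.036] [[147. 249.]]
scene pin_post 0.63 [0.472 0.298 0.02 ] [[305. 153.]]
scene jar 0.87 [ 0.579 -0.297  0.043] [[203. 244.]]
scene jar 0.67 [0.596 0.002 0.094] [[281. 183.]]
scene driver 0.56 [0.482 0.394 0.021] [[323. 144.]]
scene driver 0.21 [ 0.582 -0.413  0.034] [[169. 271.]]
scene stand 0.72 [ 0.594 -0.022  0.072] [[275. 193.]]
top guard 0.85 [0.587 0.012 0.09 ] [[244. 186.]]
top guard_handle 0.87 [0.585 0.018 0.089] [[242. 187.]]
top plug_a 0.73 [ 0.564 -0.4    0.035] [[383. 201.]]
top plug_a 0.59 [ 0.622 -0.498  0.04 ] [[416. 183.]]
top plug_a 0.52 [ 0.47  -0.384  0.043] [[379. 233.]]
top plug_a_mid 0.74 [ 0.567 -0.401  0.037] [[384. 200.]]
top plug_a_mid 0.56 [ 0.472 -0.388  0.041] [[380. 232.]]
top plug_a_mid 0.56 [ 0.624 -0.502  0.037] [[418. 182.]]
top pin_post 0.49 [0.463 0.296 0.012] [[148. 229.]]
top pin_post 0.2 [0.585 0.014 0.089] [[243. 187.]]
top jar 0.82 [ 0.562 -0.279  0.065] [[344. 199.]]
top jar 0.66 [0.552 0.007 0.075] [[245. 199.]]
top driver 0.53 [0.477 0.396 0.023] [[114. 223.]]
top stand 0.61 [0.552 0.005 0.078] [[246. 199.]]
```

```bash
python3 -c "
import cv2,numpy as np
a=[cv2.imread(f'pics/{n}0.png') for n in('scene','top')]
cv2.imwrite('pics/s0.png',cv2.resize(a[0],(768,576)));cv2.imwrite('pics/t0.png',cv2.resize(a[1],(768,576)))"
```

```text
(no output)
```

View pics/s0.png

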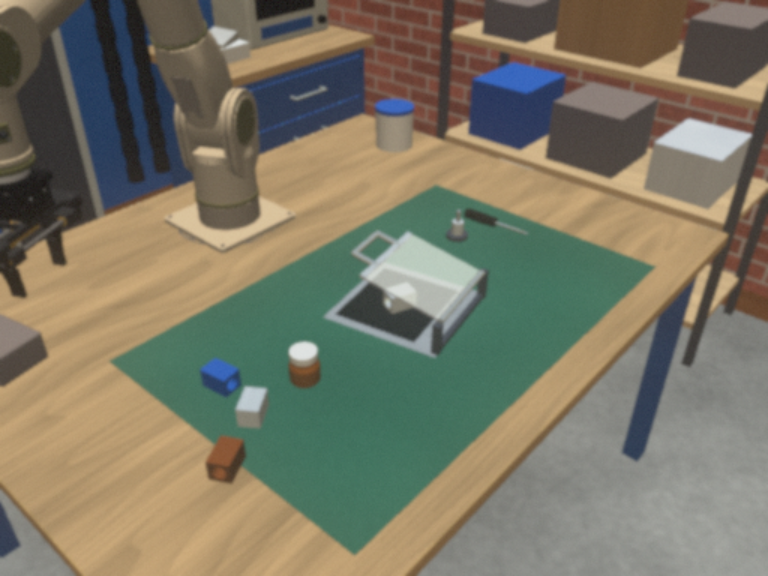

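View pics/t0.png

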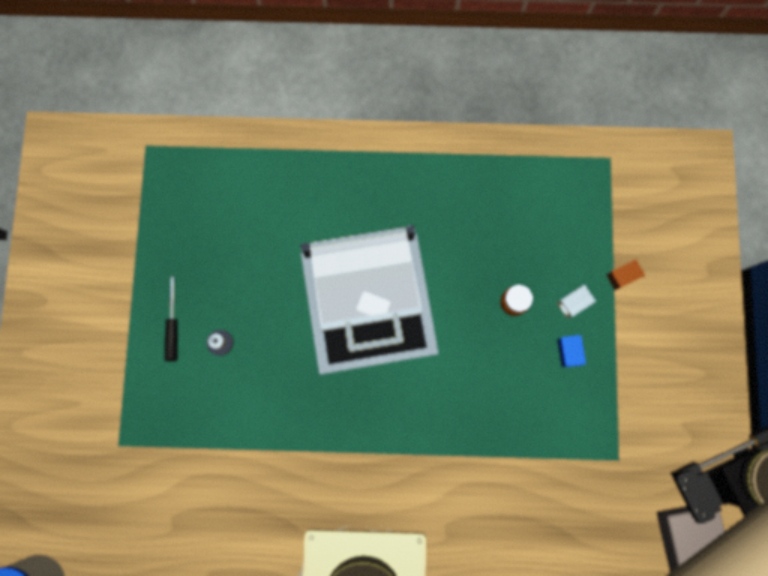

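Scene picture (768x576 scale): the guard is partly raised around (420,265), with an aluminium plug under it at (400,297). The pin is at (457,222), the jar at (304,365), the spare aluminium plug at (251,406), and blue and brown look-alikes are at (220,377) and (226,459). In the top picture the plug under the guard is at (373,304), the handle bar at (375,345) and the pin at (217,342).
The candidates are those four. The aluminium one on the pad under the guard fits the description, since it lies within 60 mm of the stand's origin. I'll confirm it in an enlarged crop.

```bash
python3 - <<'E'
import cv2,numpy as np
a,b=[cv2.imread(f'pics/{n}0.png') for n in('scene','top')]
# scene crop x 210..340 y 130..245 ; top crop x190..300,y145..255
A=cv2.resize(a[135:245,212:332],None,fx=5,fy=5,interpolation=cv2.INTER_CUBIC)
B=cv2.resize(b[147:257,192:302],None,fx=5,fy=5,interpolation=cv2.INTER_CUBIC)
for im,x0,y0 in((A,212,135),(B,192,147)):
    for v in range(x0-x0%20+20,x0+im.shape[1]//5,20): cv2.putText(im,str(v),((v-x0)*5,10),0,.35,(0,0,255),1); cv2.line(im,((v-x0)*5,12),((v-x0)*5,20),(0,0,255),1)
    for v in range(y0-y0%20+20,y0+110,20): cv2.putText(im,str(v),(0,(v-y0)*5),0,.35,(0,0,255),1); cv2.line(im,(25,(v-y0)*5),(33,(v-y0)*5),(0,0,255),1)
cv2.imwrite('pics/cA.png',A);cv2.imwrite('pics/cB.png',B)
E
```

```text
(no output)
```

View pics/cA.png

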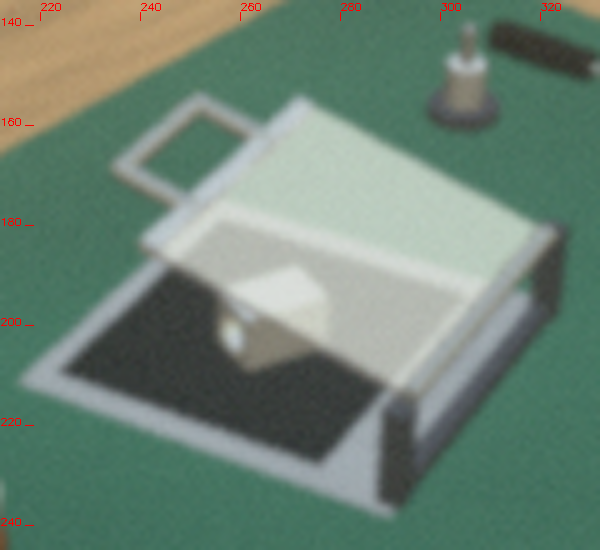

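View pics/cB.png

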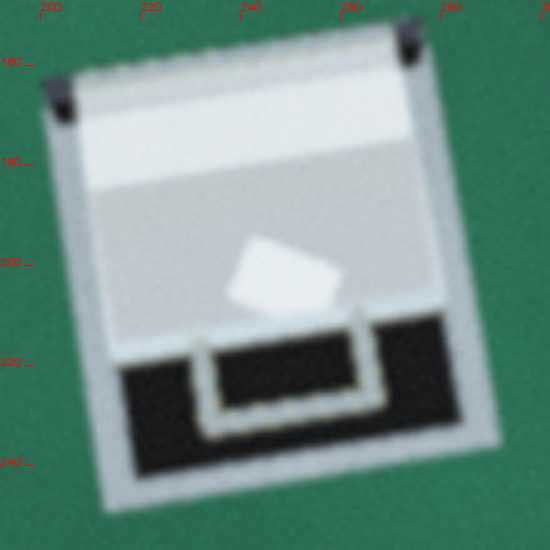

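Crops: the plug under the guard is aluminium, at top (248,203) and scene (266,201), with its hole at scene (258,202), facing right (-y). Handle bar end corners are at top (233,234)/(269,228) and scene (234,168)/(252,154). The pin tip is at scene (306,140).

```bash
cat > fit.py <<'E'
from h import *
from scipy.optimize import least_squares
A=lambda u,v:(212+u/5-.4,135+v/5-.4); B=lambda u,v:(192+u/5-.4,147+v/5-.4)
def T(x,y,yaw): 
    c,s=np.cos(yaw),np.sin(yaw); return lambda p:np.array([x+c*p[0]-s*p[1],y+s*p[0]+c*p[1],p[2]])
def hg(l,w,a): return (0.12-l*np.cos(a),w,0.066+l*np.sin(a))
def res(q):
    t=T(*q[:3]);a=q[3];o=[]
    for n,px,p in [('top',B(107,512),(-.125,.12,0)),('top',B(500,445),(-.125,-.12,0)),('scene',A(20,380),(-.125,-.12,0)),('scene',A(392,516),(.125,-.12,0)),
      ('top',B(207,436),hg(.228,.045,a)),('top',B(385,404),hg(.228,-.045,a)),('scene',A(112,167),hg(.228,-.045,a)),('scene',A(200,94),hg(.228,.045,a)),
      ('scene',A(143,243),hg(.178,-.095,a)),('scene',A(302,97),hg(.178,.095,a)),('top',B(112,362),hg(.178,.095,a)),('top',B(446,308),hg(.178,-.095,a))]:
        o+=list(proj(n,t(p))[0]-px)
    return o
s=least_squares(res,[.55,0,0,.1]); print('stand',s.x.round(4),np.round(s.fun.reshape(-1,2),1).tolist())
t=T(*s.x[:3]); a=s.x[3]; print('handle',t(hg(.222,0,a)).round(4),'hinge',t((.12,0,.066)).round(4))
print('handle tri',(tri(A(112,167),B(385,404)).round(3),tri(A(200,94),B(207,436)).round(3)))
def rp(q):
    t=T(*q);o=[]
    for n,px,p in [('top',B(255,234),(.028,.019,.038)),('top',B(342,270),(-.028,.019,.038)),('top',B(229,298),(.028,-.019,.038)),
      ('scene',A(298,264),(.028,.019,.038)),('scene',A(328,300),(.028,-.019,.038)),('scene',A(250,371),(-.028,-.019,0)),('scene',A(218,292),(-.028,.019,.038))]: pass
    return o
E
python3 - <<'E'
from fit import *
for n,f,l in(('top',B,[(255,234),(342,270),(229,298),(305,320)]),('scene',A,[(298,264),(328,297),(255,318),(220,294)])):
    for p in l: print(n,p,atz(n,f(*p),.038)[:2].round(4))
print('foot edge scene',atz('scene',A(250,371),0)[:2].round(4),atz('scene',A(325,347),0)[:2].round(4))
print('pin',atz('scene',A(470,25),.07).round(4),atz('top',(217/1.5,340/1.5),.07).round(4),atz('top',(220/1.5,343/1.5),.01).round(4), 'barrel scene',atz('scene',A(464,118),0.005).round(4))
E
```

```text
stand [0.5578 0.0083 0.1954 0.2513] [[-0.3, -0.4], [0.1, -0.3], [-0.1, 0.4], [0.0, 0.4], [1.2, -0.5], [-2.0, 0.4], [0.8, -1.0], [-1.2, 0.5], [-0.3, -0.1], [-0.2, 0.4], [-0.1, 0.4], [0.4, -0.1]]
handle [ 0.4646 -0.0101  0.1212] hinge [0.6755 0.0316 0.066 ]
handle tri (array([ 0.469, -0.061,  0.122]), array([0.45 , 0.037, 0.122]))
top (255, 234) [0.5752 0.0167]
top (342, 270) [ 0.5552 -0.0354]
top (229, 298) [0.5366 0.0307]
top (305, 320) [ 0.5248 -0.0145]
scene (298, 264) [0.5376 0.0311]
scene (328, 297) [0.5741 0.0156]
scene (255, 318) [ 0.5555 -0.0304]
scene (220, 294) [ 0.5232 -0.0253]
foot edge scene [ 0.5547 -0.0334] [0.5729 0.016 ]
pin [0.4657 0.3039 0.07  ] [0.4656 0.2922 0.07  ] [0.4649 0.3006 0.01  ] barrel scene [0.4758 0.29   0.005 ]
```

```bash
cat >> h.py <<'E'
def Rt(yaw,tilt=0):
    """tool y horizontal at yaw; tool z down, then tilted about tool y by tilt (deg)"""
    c,s=np.cos(np.radians(yaw)),np.sin(np.radians(yaw)); M=np.c_[[-s,c,0],[c,s,0],[0,0,-1.]]
    return R.from_matrix(M)*R.from_euler('y',tilt,degrees=True)
def plan(wps,start=None):
    """wps: (grasp point, Rotation). prints per-call share vectors"""
    if start is None:
        s=status.read_state(); q=R.from_quat(s['eef_rot']); start=(np.array(s['ee_pos'])+q.as_matrix()[:,2]*r.grasp_offset,q)
    g,q=start; tcp=lambda g,q:np.asarray(g,float)-q.as_matrix()[:,2]*r.grasp_offset
    for i,(g2,q2) in enumerate(wps):
        p,p2=tcp(g,q),tcp(g2,q2); rv=(q.inv()*q2).as_rotvec(); 
        n=max(1,int(np.ceil(max(np.linalg.norm(p2-p)/.15,np.linalg.norm(rv)/np.radians(30))-.02)))
        for k in range(n):
            qa=q*R.from_rotvec(rv*k/n); d=qa.inv().apply((p2-p)/n)/.15; a=rv/n/np.radians(30)
            rows=int(np.ceil(max(np.linalg.norm(d)*3,np.linalg.norm(a)*30/8.59)))
            print(i,'call',np.r_[d,a].round(3).tolist(),'rows>=',rows)
        g,q=np.asarray(g2,float),q2
E
python3 - <<'E'
from h import *
plan([([.455,-.012,.24],Rt(11.2)),([.4655,-.010,.16],Rt(11.2)),([.4655,-.010,.123],Rt(11.2))])
E
```

```text
0 call [0.676, -0.697, 0.002, 0.0, 0.0, -0.63] rows>= 3
0 call [0.865, -0.44, 0.002, 0.0, 0.0, -0.63] rows>= 3
0 call [0.961, -0.136, 0.002, 0.0, 0.0, -0.63] rows>= 3
0 call [0.953, 0.183, 0.002, 0.0, 0.0, -0.63] rows>= 3
1 call [-0.001, 0.071, 0.533, 0.0, 0.0, 0.0] rows>= 2
2 call [0.0, 0.0, 0.247, 0.0, 0.0, 0.0] rows>= 1
```

>>> play_rows(series=[[0.676, -0.697, 0, 0, 0, -0.63], [0.676, -0.697, 0, 0, 0, -0.63], [0.676, -0.697, 0, 0, 0, -0.63], [0.676, -0.697, 0, 0, 0, -0.63]], fingers=-0.22)

```text
time: 1.4
ee_pos: [0.3191, -0.4206, 0.4054]
eef_rot: [0.924, 0.382, 0.001, -0.0]
ft_force: [-0.3, 0.2, -0.3]
width: 0.0627
grip_force: 0.0
```

>>> play_rows(series=[[0.865, -0.44, 0, 0, 0, -0.63], [0.865, -0.44, 0, 0, 0, -0.63], [0.865, -0.44, 0, 0, 0, -0.63], [0.865, -0.44, 0, 0, 0, -0.63]])

```text
time: 1.8
ee_pos: [0.3647, -0.2826, 0.4054]
eef_rot: [0.849, 0.529, 0.001, 0.0]
ft_force: [0.4, -0.4, -0.2]
width: 0.0361
grip_force: 0.0
```

>>> play_rows(series=[[0.96, -0.136, 0, 0, 0, -0.63], [0.96, -0.136, 0, 0, 0, -0.63], [0.96, -0.136, 0, 0, 0, -0.63], [0.96, -0.136, 0, 0, 0, -0.63]])

```text
time: 2.2
ee_pos: [0.4104, -0.1448, 0.4054]
eef_rot: [0.75, 0.661, 0.001, 0.0]
ft_force: [0.6, -1.0, 0.3]
width: 0.0341
grip_force: 0.0
```

>>> play_rows(series=[[0.953, 0.183, 0, 0, 0, -0.63], [0.953, 0.183, 0, 0, 0, -0.63], [0.953, 0.183, 0, 0, 0, -0.63], [0.953, 0.183, 0, 0, 0, -0.63], [0.953, 0.183, 0, 0, 0, -0.63]])

```text
time: 2.7
ee_pos: [0.4555, -0.0119, 0.4048]
eef_rot: [0.635, 0.773, -0.0, 0.0]
ft_force: [-0.4, -1.3, 0.3]
width: 0.034
grip_force: 0.0
```

```bash
python3 - <<'E'
from h import *
s=st(); print(np.round(s['joint_positions'],3))
plan([([.4655,-.010,.16],Rt(11.2)),([.4655,-.010,.123],Rt(11.2))])
a=vision.camera('scene')[120:250,200:340]
cv2.imwrite('pics/c2.png',cv2.resize(a,None,fx=4,fy=4,interpolation=cv2.INTER_CUBIC))
E
```

```text
t 2.7 tcp [ 0.4555 -0.0119  0.4048] R [[-0.194, 0.981, 0.0], [0.981, 0.194, -0.0], [-0.0, 0.0, -1.0]] grasp [ 0.4555 -0.0119  0.2413] F [-0.4 -1.3  0.3] w 0.034 g 0.0
[ 0.592 -0.013 -0.651  1.855 -0.008  1.297  0.139]
0 call [-0.0, 0.068, 0.542, 0.0, 0.0, -0.0] rows>= 2
1 call [0.0, 0.0, 0.247, 0.0, 0.0, 0.0] rows>= 1
```

>>> play_rows(series=[[0, 0.07, 0.54, 0, 0, 0], [0, 0.07, 0.54, 0, 0, 0], [0, 0.07, 0.65, 0, 0, 0], [0, 0.07, 0.79, 0, 0, 0], [0, 0.07, 0.79, 0, 0, 0]])

```text
time: 3.25
ee_pos: [0.4644, -0.0119, 0.2839]
eef_rot: [0.636, 0.771, -0.001, -0.002]
ft_force: [-0.1, -0.3, -0.9]
width: 0.0343
grip_force: 0.0
```

>>> play_rows(series=[[0, 0, 0, 0, 0, 0], [0, 0, 0, 0, 0, 0], [0, 0, 0, 0, 0, 0], [0, 0, 0, 0, 0, 0], [0, 0, 0, 0, 0, 0]], fingers=-1, squeeze=8)

```text
time: 3.75
ee_pos: [0.4647, -0.0106, 0.2862]
eef_rot: [0.635, 0.772, -0.001, -0.001]
ft_force: [-6.5, -2.0, 2.3]
width: 0.0115
grip_force: 8.0
```

```bash
python3 - <<'E'
from h import *
st()
a,b=vision.camera('scene')[120:250,200:340],vision.camera('top')[140:270,185:315]
cv2.imwrite('pics/c3.png',cv2.resize(np.hstack([a,b]),None,fx=2.9,fy=2.9,interpolation=cv2.INTER_CUBIC))
H=np.array([.6755,.0316,.066]); d=np.array([np.cos(.1954),np.sin(.1954),0])
w=[(H-d*.222*np.cos(t)+[0,0,.222*np.sin(t)+.001],Rt(11.2)) for t in np.linspace(.251,1.571,9)[1:]]
plan(w)
E
```

```text
t 3.75 tcp [ 0.4647 -0.0106  0.2862] R [[-0.193, 0.981, -0.003], [0.981, 0.193, -0.001], [-0.001, -0.003, -1.0]] grasp [ 0.4642 -0.0108  0.1227] F [-6.5 -2.   2.3] w 0.0115 g 8.0
0 call [0.003, 0.079, -0.227, -0.006, 0.001, -0.003] rows>= 1
1 call [-0.0, 0.117, -0.214, 0.0, 0.0, 0.0] rows>= 1
2 call [-0.0, 0.15, -0.192, 0.0, 0.0, 0.0] rows>= 1
3 call [-0.0, 0.18, -0.165, 0.0, 0.0, 0.0] rows>= 1
4 call [-0.0, 0.204, -0.133, 0.0, 0.0, 0.0] rows>= 1
5 call [-0.0, 0.223, -0.098, 0.0, 0.0, 0.0] rows>= 1
6 call [-0.0, 0.237, -0.06, 0.0, 0.0, 0.0] rows>= 1
7 call [-0.0, 0.243, -0.02, 0.0, 0.0, 0.0] rows>= 1
```

View pics/c3.png

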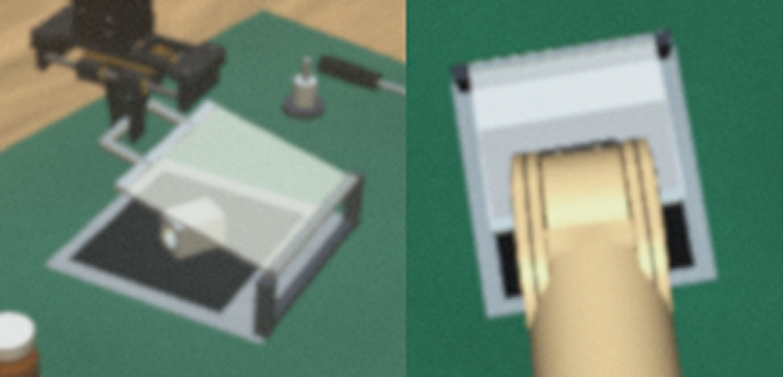

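The bar (left half near (125,125), right half hidden by the arm) is held between the fingers, width 11.5 mm. Now I'll swing it up along the arc.

>>> play_rows(series=[[0, 0.038, -0.115, 0, 0, 0], [0, 0.08, -0.227, 0, 0, 0], [0, 0.137, -0.336, 0, 0, 0], [0, 0.196, -0.441, 0, 0, 0]])

```text
time: 4.25
ee_pos: [0.4927, -0.005, 0.3526]
eef_rot: [0.635, 0.772, -0.003, -0.002]
ft_force: [-14.8, -3.2, 6.9]
width: 0.0125
grip_force: 8.0
```

>>> play_rows(series=[[0, 0.073, -0.098, 0, 0, 0], [0, 0.15, -0.192, 0, 0, 0], [0, 0.238, -0.277, 0, 0, 0], [0, 0.33, -0.357, 0, 0, 0]])

```text
time: 4.65
ee_pos: [0.5423, 0.0049, 0.4074]
eef_rot: [0.635, 0.772, -0.002, -0.0]
ft_force: [-6.7, -1.7, 4.7]
width: 0.0146
grip_force: 3.3
```

>>> play_rows(series=[[0, 0.1, -0.068, 0, 0, 0], [0, 0.204, -0.133, 0, 0, 0], [0, 0.315, -0.183, 0, 0, 0], [0, 0.427, -0.231, 0, 0, 0]])

```text
time: 5.05
ee_pos: [0.6061, 0.0174, 0.4419]
eef_rot: [0.635, 0.772, -0.0, 0.0]
ft_force: [-1.0, -0.1, 0.6]
width: 0.0117
grip_force: 8.0
```

>>> play_rows(series=[[0, 0.118, -0.032, 0, 0, 0], [0, 0.237, -0.06, 0, 0, 0], [0, 0.358, -0.073, 0, 0, 0], [0, 0.48, -0.08, 0, 0, 0], [0, 0.48, -0.08, 0, 0, 0]])

```text
time: 5.55
ee_pos: [0.6778, 0.0316, 0.4531]
eef_rot: [0.635, 0.772, 0.001, 0.001]
ft_force: [0.8, -1.2, 0.9]
width: 0.0117
grip_force: 8.0
```

```bash
python3 - <<'E'
from h import *
s=st(); print(np.round(s['joint_positions'],3))
a,b=vision.camera('scene')[90:250,180:340],vision.camera('top')[110:270,165:325]
cv2.imwrite('pics/c4.png',cv2.resize(np.hstack([a,b]),None,fx=2.45,fy=2.45,interpolation=cv2.INTER_CUBIC))
E
```

```text
t 5.55 tcp [0.6778 0.0316 0.4531] R [[-0.193, 0.981, 0.002], [0.981, 0.193, 0.0], [0.0, 0.002, -1.0]] grasp [0.678  0.0316 0.2896] F [ 0.8 -1.2  0.9] w 0.0117 g 8.0
[ 0.3    0.507 -0.638  1.195  0.294  1.527 -0.093]
```

View pics/c4.png

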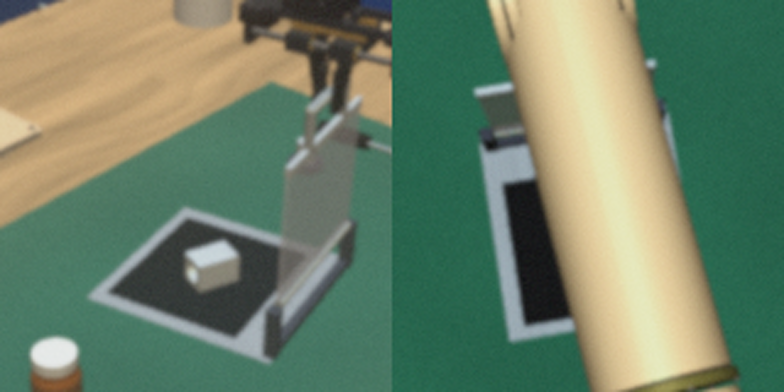

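In the left half of the picture the guard stands vertical at about (320,200). The plug is in view at (212,265), hole at (193,272). Next I'll release the bar, rise and back off.

>>> play_rows(series=[[0, 0, 0, 0, 0, 0], [0, 0, 0, 0, 0, 0], [0, 0, 0, 0, 0, 0], [0, 0, 0, 0, 0, 0], [0, 0, 0, 0, 0, 0]], fingers=-0.4)

```text
time: 6.15
ee_pos: [0.6763, 0.0314, 0.4526]
eef_rot: [0.635, 0.772, -0.0, 0.0]
ft_force: [-0.4, 0.7, -0.4]
width: 0.0256
grip_force: 0.0
```

>>> play_rows(series=[[0, 0, -0.1, 0, 0, 0], [0, 0, -0.25, 0, 0, 0], [0, 0, -0.5, 0, 0, 0], [0, 0, -0.5, 0, 0, 0]])

```text
time: 6.55
ee_pos: [0.676, 0.0319, 0.5343]
eef_rot: [0.635, 0.772, 0.003, 0.003]
ft_force: [1.1, 1.0, 0.2]
width: 0.0261
grip_force: 0.0
```

>>> play_rows(series=[[-0.6, -0.8, 0, 0, 0, 0], [-0.6, -0.8, 0, 0, 0, 0], [-0.6, -0.8, 0, 0, 0, 0], [-0.6, -0.8, 0, 0, 0, 0]], fingers=0.6)

```text
time: 6.95
ee_pos: [0.5731, -0.0862, 0.5291]
eef_rot: [0.639, 0.769, -0.002, 0.002]
ft_force: [1.0, -0.0, 1.2]
width: 0.0505
grip_force: 0.0
```

>>> play_rows(series=[[-0.8, -0.6, 0.3, 0, 0, 0], [-0.8, -0.6, 0.3, 0, 0, 0], [-0.8, -0.6, 0.3, 0, 0, 0], [-0.8, -0.6, 0.3, 0, 0, 0]])

```text
time: 7.35
ee_pos: [0.5081, -0.2212, 0.4816]
eef_rot: [0.638, 0.77, -0.002, -0.0]
ft_force: [0.1, -0.1, -0.8]
width: 0.0694
grip_force: 0.0
```

```bash
python3 - <<'E'
from h import *
s=st(); print(np.round(s['joint_positions'],3))
A,B=vision.camera('scene'),vision.camera('top'); np.save('A',A);np.save('B',B)
for n in('scene','top'):
    for k in ('plug_a','pin_tip','guard_handle'):
        for d in spotter.boxes_of(n,k)[:4]: print(n,k,round(d['conf'],2),np.round(d['point'],3),proj(n,d['point']).round(0))
a=cv2.resize(A[170:230,230:300],None,fx=5.7,fy=5.7,interpolation=cv2.INTER_CUBIC)
b=cv2.resize(B[170:230,215:285],None,fx=5.7,fy=5.7,interpolation=cv2.INTER_CUBIC)
c=cv2.resize(A[130:170,280:350],None,fx=5.7,fy=5.7,interpolation=cv2.INTER_CUBIC)
e=cv2.resize(B[207:247,110:180],None,fx=5.7,fy=5.7,interpolation=cv2.INTER_CUBIC)
cv2.imwrite('pics/c5.png',np.vstack([np.hstack([a,b]),np.hstack([c,e])]))
E
```

```text
t 7.35 tcp [ 0.5081 -0.2212  0.4816] R [[-0.185, 0.983, -0.003], [0.983, 0.185, -0.002], [-0.001, -0.003, -1.0]] grasp [ 0.5077 -0.2215  0.3181] F [ 0.1 -0.1 -0.8] w 0.0694 g 0.0
[ 0.805  0.188 -0.55   1.503  0.101  1.48   0.439]
scene plug_a 0.95 [ 0.633 -0.514  0.035] [[149. 305.]]
scene plug_a 0.92 [ 0.577 -0.414  0.04 ] [[167. 268.]]
scene plug_a 0.92 [ 0.479 -0.4    0.032] [[147. 250.]]
scene plug_a 0.85 [ 0.556 -0.014  0.029] [[266. 198.]]
scene guard_handle 0.69 [0.681 0.018 0.176] [[309. 167.]]
top plug_a 0.63 [ 0.622 -0.504  0.039] [[418. 183.]]
top plug_a 0.53 [ 0.543 -0.004  0.035] [[249. 205.]]
top guard_handle 0.85 [0.676 0.034 0.183] [[236. 147.]]
```

View pics/c5.png

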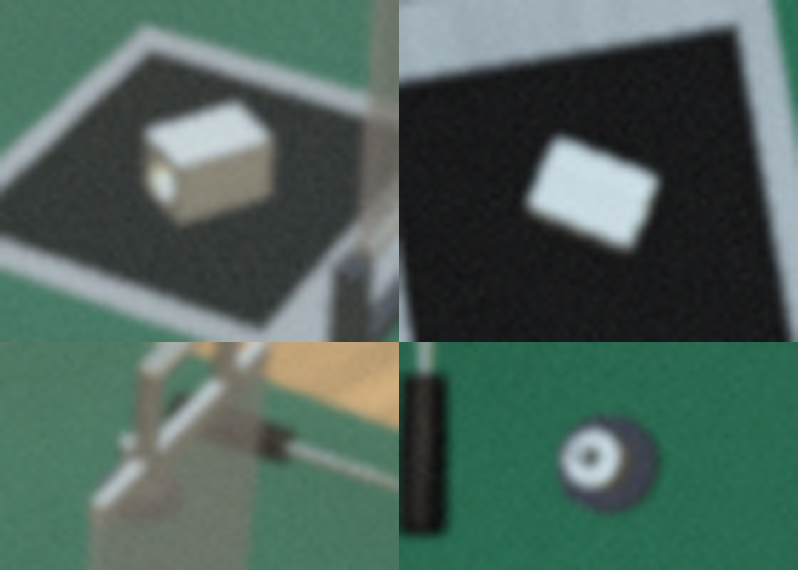

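The plug is fully visible, top-face centre at (208,133) in the scene tile and (593,190) in the top tile. The pin's dark tip is at (590,457) in the top tile.

```bash
python3 - <<'E'
from h import *
from scipy.optimize import least_squares
f=5.7;o=.41
S=lambda u,v:(230+u/f-o,170+v/f-o); Tp=lambda u,v:(215+(u-399)/f-o,170+v/f-o); P=lambda u,v:(110+(u-399)/f-o,207+(v-342)/f-o)
obs=[('scene',S(145,132),(-1,1,1)),('scene',S(240,98),(1,1,1)),('scene',S(273,138),(1,-1,1)),('scene',S(179,166),(-1,-1,1)),('scene',S(181,226),(-1,-1,-1)),('scene',S(272,191),(1,-1,-1)),
('top',Tp(557,133),(1,-1,1)),('top',Tp(661,179),(-1,-1,1)),('top',Tp(525,205),(1,1,1)),('top',Tp(633,245),(-1,1,1))]
def res(q):
    c,s=np.cos(q[3]),np.sin(q[3]);e=[]
    for n,px,k in obs:
        a,b,h=k[0]*.028,k[1]*.019,k[2]*.019
        e+=list(proj(n,[q[0]+c*a-s*b,q[1]+s*a+c*b,q[2]+h])[0]-px)
    return e
s=least_squares(res,[.548,0,.019,1.22]); print(s.x.round(4),np.degrees(s.x[3]),s.fun.reshape(-1,2).round(1).tolist())
print('pin',atz('top',P(590,457),.07).round(4),'barrel',atz('top',P(592,458),.042).round(4),'foot',atz('top',P(609,463),.01).round(4))
x,y,z,a=s.x; yaw=np.degrees(a)-90; print('yaw tool y',yaw)
for t in (0,90): print(t,Rt(yaw,t).as_matrix()[:,2].round(2))
for t in(45,-45):
    print('tilt',t,Rt(yaw,t).as_matrix()[:,2].round(2)); 
E
```

```text
[ 0.5469 -0.0027  0.0201  1.2143] 69.57270035947131 [[0.3, -0.6], [-0.4, 0.6], [0.1, -0.2], [0.3, -0.1], [-0.1, -0.4], [-0.1, 0.7], [0.2, 0.7], [-0.5, -0.4], [0.9, -0.2], [-0.5, -0.1]]
pin [0.4652 0.2966 0.07  ] barrel [0.4671 0.3026 0.042 ] foot [0.4674 0.3014 0.01  ]
yaw tool y -20.427299640528688
0 [ 0.  0. -1.]
90 [ 0.35  0.94 -0.  ]
tilt 45 [ 0.25  0.66 -0.71]
tilt -45 [-0.25 -0.66 -0.71]
```

```bash
python3 - <<'E'
from h import *
q=Rt(-20.4,45); g=np.array([.547,-.0027,.028]); z=q.as_matrix()[:,2]
plan([([.50,-.10,.24],q),(g-.12*z,q),(g,q)])
E
```

```text
0 call [0.051, -0.167, 0.425, -0.207, 0.73, 0.501] rows>= 4
0 call [-0.155, -0.198, 0.385, -0.207, 0.73, 0.501] rows>= 4
1 call [-0.492, 0.068, 0.707, 0.0, 0.0, 0.0] rows>= 3
2 call [0.0, 0.0, 0.8, 0.0, 0.0, 0.0] rows>= 3
```

>>> play_rows(series=[[0.05, -0.167, 0.425, -0.207, 0.73, 0.501], [0.05, -0.167, 0.425, -0.207, 0.73, 0.501], [0.05, -0.167, 0.425, -0.207, 0.73, 0.501], [0.05, -0.167, 0.425, -0.207, 0.73, 0.501], [0.05, -0.167, 0.425, -0.207, 0.73, 0.501]], fingers=0.6)

```text
time: 8.25
ee_pos: [0.4852, -0.2127, 0.4191]
eef_rot: [0.717, 0.669, 0.161, -0.111]
ft_force: [0.1, -0.4, -0.3]
width: 0.0695
grip_force: 0.0
```

>>> play_rows(series=[[-0.155, -0.198, 0.385, -0.207, 0.73, 0.501], [-0.155, -0.198, 0.385, -0.207, 0.73, 0.501], [-0.155, -0.198, 0.385, -0.207, 0.73, 0.501], [-0.155, -0.198, 0.385, -0.207, 0.73, 0.501], [-0.155, -0.198, 0.385, -0.207, 0.73, 0.501]])

```text
time: 8.75
ee_pos: [0.4592, -0.2096, 0.3555]
eef_rot: [0.759, 0.528, 0.313, -0.217]
ft_force: [-0.1, -0.0, 0.5]
width: 0.0696
grip_force: 0.0
```

```bash
python3 - <<'E'
from h import *
s=st(); print(np.round(s['joint_positions'],3))
q=Rt(-20.4,45); g=np.array([.547,-.0027,.028]); z=q.as_matrix()[:,2]
plan([(g-.12*z,q),(g,q)])
E
```

```text
t 8.75 tcp [ 0.4592 -0.2096  0.3555] R [[0.246, 0.937, 0.246], [0.666, -0.348, 0.66], [0.704, 0.002, -0.71]] grasp [ 0.4995 -0.1018  0.2394] F [-0.1 -0.   0.5] w 0.0696 g 0.0
[ 1.04   0.242 -0.529  1.818 -0.671  1.325  0.402]
0 call [-0.482, 0.066, 0.715, 0.002, 0.008, 0.003] rows>= 3
1 call [0.0, 0.0, 0.8, 0.0, 0.0, 0.0] rows>= 3
```

>>> play_rows(series=[[-0.482, 0.066, 0.715, 0, 0.008, 0], [-0.482, 0.066, 0.715, 0, 0.008, 0], [-0.482, 0.066, 0.715, 0, 0.008, 0], [-0.482, 0.066, 0.715, 0, 0.008, 0], [-0.482, 0.066, 0.715, 0, 0.008, 0]])

```text
time: 9.25
ee_pos: [0.4776, -0.19, 0.2296]
eef_rot: [0.758, 0.527, 0.316, -0.218]
ft_force: [0.1, -0.3, 0.4]
width: 0.0699
grip_force: 0.0
```

```bash
python3 - <<'E'
from h import *
s=st(); print(np.round(s['joint_positions'],3))
q=Rt(-20.4,45); g=np.array([.547,-.0027,.028]); z=q.as_matrix()[:,2]
plan([(g,q)])
a=vision.camera('scene')[130:250,190:330]; cv2.imwrite('pics/c6.png',cv2.resize(a,None,fx=4,fy=4,interpolation=cv2.INTER_CUBIC))
E
```

```text
t 9.25 tcp [ 0.4776 -0.19    0.2296] R [[0.244, 0.937, 0.248], [0.662, -0.348, 0.664], [0.709, 0.002, -0.705]] grasp [ 0.5182 -0.0814  0.1142] F [ 0.1 -0.3  0.4] w 0.0699 g 0.0
[ 0.981  0.43  -0.534  1.903 -0.656  1.075  0.505]
0 call [-0.011, -0.003, 0.802, 0.002, -0.004, 0.003] rows>= 3
```

View pics/c6.png

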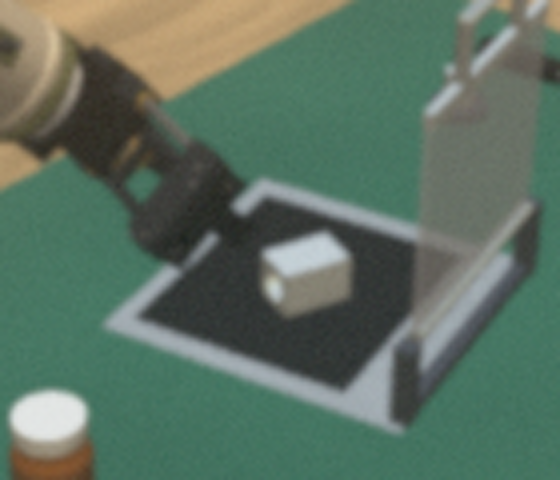

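The open fingers (210,220) point at the plug (305,275) along its axis, with the guard upright behind. Advancing and gripping.

>>> play_rows(series=[[-0.011, -0.003, 0.25, 0, 0, 0], [-0.011, -0.003, 0.5, 0, 0, 0], [-0.011, -0.003, 0.7, 0, 0, 0], [-0.011, -0.003, 0.8, 0, 0, 0], [-0.011, -0.003, 0.8, 0, 0, 0]])

```text
time: 9.8
ee_pos: [0.5066, -0.1104, 0.1434]
eef_rot: [0.758, 0.527, 0.316, -0.219]
ft_force: [-0.1, 0.1, 0.4]
width: 0.07
grip_force: 0.0
```

>>> play_rows(series=[[0, 0, 0, 0, 0, 0], [0, 0, 0, 0, 0, 0], [0, 0, 0, 0, 0, 0], [0, 0, 0, 0, 0, 0], [0, 0, 0, 0, 0, 0]], fingers=-1, squeeze=40)

```text
time: 10.3
ee_pos: [0.5058, -0.1119, 0.1427]
eef_rot: [0.759, 0.526, 0.316, -0.219]
ft_force: [0.2, -1.7, 3.0]
width: 0.0379
grip_force: 38.6
```

```bash
python3 - <<'E'
from h import *
s=st(); print(np.round(s['joint_positions'],3))
z=-45
plan([([.547,-.0027,.068],Rt(-20.4,45)),([.50,.03,.27],Rt(-20.4,15)),([.46,.10,.28],Rt(-10,-15)),([.46,.20,.28],Rt(-5,-45)),([.466,.30,.20],Rt(-5,-45))])
E
```

```text
t 10.3 tcp [ 0.5058 -0.1119  0.1427] R [[0.248, 0.936, 0.25], [0.66, -0.352, 0.664], [0.71, 0.0, -0.705]] grasp [ 0.5467 -0.0033  0.0274] F [ 0.2 -1.7  3. ] w 0.0379 g 38.6
[ 0.861  0.58  -0.576  1.961 -0.697  0.814  0.526]
0 call [0.199, 0.004, -0.187, 0.005, -0.007, -0.005] rows>= 1
1 call [0.782, -0.185, -0.369, 0.0, -0.5, -0.0] rows>= 3
1 call [0.66, -0.185, -0.559, 0.0, -0.5, -0.0] rows>= 3
2 call [0.445, -0.232, 0.085, 0.0, -0.499, -0.175] rows>= 2
2 call [0.471, -0.189, -0.036, 0.0, -0.499, -0.175] rows>= 2
3 call [0.588, -0.091, -0.012, -0.042, -0.5, -0.073] rows>= 2
3 call [0.568, -0.067, -0.165, -0.042, -0.5, -0.073] rows>= 2
4 call [0.849, -0.018, -0.095, 0.0, 0.0, 0.0] rows>= 3
```

>>> play_rows(series=[[0.1, 0, -0.094, 0, 0, 0], [0.2, 0, -0.187, 0, 0, 0], [0.2, 0, -0.187, 0, 0, 0]])

```text
time: 10.6
ee_pos: [0.507, -0.1105, 0.1854]
eef_rot: [0.759, 0.526, 0.317, -0.218]
ft_force: [-0.1, -0.2, -1.2]
width: 0.038
grip_force: 40.0
```

>>> play_rows(series=[[0.26, -0.06, -0.12, 0, -0.167, 0], [0.52, -0.12, -0.245, 0, -0.333, 0], [0.782, -0.185, -0.37, 0, -0.5, 0], [0.782, -0.185, -0.37, 0, -0.5, 0]])

```text
time: 11.0
ee_pos: [0.4968, -0.0569, 0.3109]
eef_rot: [0.792, 0.553, 0.215, -0.145]
ft_force: [0.6, 0.1, -2.1]
width: 0.0378
grip_force: 40.0
```

>>> play_rows(series=[[0.66, -0.185, -0.56, 0, -0.5, 0], [0.66, -0.185, -0.56, 0, -0.5, 0], [0.66, -0.185, -0.56, 0, -0.5, 0], [0.66, -0.185, -0.56, 0, -0.5, 0]])

```text
time: 11.4
ee_pos: [0.4854, -0.0076, 0.4314]
eef_rot: [0.813, 0.566, 0.111, -0.074]
ft_force: [-0.0, -0.4, -1.4]
width: 0.0378
grip_force: 40.0
```

>>> play_rows(series=[[0.445, -0.232, 0.085, 0, -0.5, -0.175], [0.445, -0.232, 0.085, 0, -0.5, -0.175], [0.445, -0.232, 0.085, 0, -0.5, -0.175], [0.445, -0.232, 0.085, 0, -0.5, -0.175]])

```text
time: 11.8
ee_pos: [0.4761, 0.0654, 0.4314]
eef_rot: [0.795, 0.607, 0.004, 0.002]
ft_force: [-0.5, -0.7, -1.7]
width: 0.0377
grip_force: 40.0
```

>>> play_rows(series=[[0.47, -0.19, -0.036, 0, -0.5, -0.175], [0.47, -0.19, -0.036, 0, -0.5, -0.175], [0.47, -0.19, -0.036, 0, -0.5, -0.175], [0.47, -0.19, -0.036, 0, -0.5, -0.175]])

```text
time: 12.2
ee_pos: [0.4677, 0.1401, 0.4371]
eef_rot: [0.761, 0.636, -0.1, 0.081]
ft_force: [0.9, -1.1, -1.0]
width: 0.0379
grip_force: 40.0
```

```bash
python3 - <<'E'
from h import *
s=st(); print(np.round(s['joint_positions'],3))
plan([([.46,.20,.28],Rt(-5,-45)),([.466,.30,.20],Rt(-5,-45))])
E
```

```text
t 12.2 tcp [0.4677 0.1401 0.4371] R [[0.171, 0.984, -0.048], [0.952, -0.178, -0.25], [-0.255, -0.003, -0.967]] grasp [0.4598 0.0992 0.279 ] F [ 0.9 -1.1 -1. ] w 0.0379 g 40.0
[ 0.297  0.131 -0.808  1.686  0.29   1.538 -0.728]
0 call [0.592, -0.096, -0.013, -0.047, -0.504, -0.075] rows>= 2
0 call [0.571, -0.07, -0.169, -0.047, -0.504, -0.075] rows>= 2
1 call [0.849, -0.018, -0.095, 0.0, 0.0, 0.0] rows>= 3
```

>>> play_rows(series=[[0.59, -0.096, -0.013, -0.047, -0.504, -0.075], [0.59, -0.096, -0.013, -0.047, -0.504, -0.075], [0.59, -0.096, -0.013, -0.047, -0.504, -0.075], [0.59, -0.096, -0.013, -0.047, -0.504, -0.075]])

```text
time: 12.6
ee_pos: [0.469, 0.2276, 0.416]
eef_rot: [0.727, 0.636, -0.193, 0.171]
ft_force: [0.5, -1.3, -2.0]
width: 0.0378
grip_force: 40.0
```

>>> play_rows(series=[[0.57, -0.07, -0.169, -0.047, -0.504, -0.075], [0.57, -0.07, -0.169, -0.047, -0.504, -0.075], [0.57, -0.07, -0.169, -0.047, -0.504, -0.075], [0.57, -0.07, -0.169, -0.047, -0.504, -0.075], [0.57, -0.07, -0.169, -0.047, -0.504, -0.075]])

```text
time: 13.1
ee_pos: [0.4708, 0.3133, 0.3977]
eef_rot: [0.683, 0.622, -0.282, 0.26]
ft_force: [0.3, 0.4, -0.6]
width: 0.0373
grip_force: 40.0
```

```bash
python3 - <<'E'
from h import *
s=st(); print(np.round(s['joint_positions'],3))
plan([([.466,.30,.20],Rt(-5,-45))])
A=vision.camera('scene');B=vision.camera('top')
a,b=A[90:220,220:370],B[150:280,90:240]
cv2.imwrite('pics/c7.png',cv2.resize(np.hstack([a,b]),None,fx=2.6,fy=2.6,interpolation=cv2.INTER_CUBIC))
E
```

```text
t 13.1 tcp [0.4708 0.3133 0.3977] R [[0.067, 0.996, -0.061], [0.703, -0.091, -0.706], [-0.708, 0.005, -0.706]] grasp [0.4607 0.1979 0.2823] F [ 0.3  0.4 -0.6] w 0.0373 g 40.0
[-0.224  0.543 -0.816  1.438  0.731  2.049 -1.111]
0 call [0.867, -0.029, -0.095, 0.001, 0.004, -0.011] rows>= 3
```

View pics/c7.png

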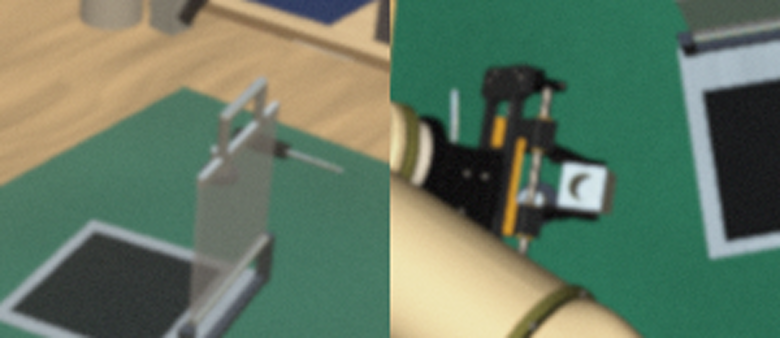

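The right half shows the plug held with its hole up at about (582,187). The left half shows the guard standing and the pad empty. Joint 6 is near its limit, so I'll yaw the tool towards +25° as I go to the pin.

```bash
cat >> h.py <<'E'
D=Rt(-20.4,45).inv().apply(np.array([.5469,-.0027,.0192])-np.array([.5467,-.0033,.0274])); D[1]=0
E
python3 - <<'E'
from h import *
s=st(); q=R.from_quat(s['eef_rot']); g=np.array(s['ee_pos'])+q.apply([0,0,r.grasp_offset])
Q=Rt(-20.4,45); ax=Q.inv().apply([np.cos(1.2143),np.sin(1.2143),0])  # plug axis (to closed end) in tool frame
m=g+q.apply(D); print('D',D.round(4),'mid',m.round(4),'axis now',q.apply(ax).round(3),'mid+28 vs img',atz('top',(90+192/2.6-.3,150+187/2.6-.3),m[2]+.028).round(4))
Qf=Rt(25,-45); pin=np.array([.466,.300,0])
gt=lambda z:pin+[0,0,z]-np.r_[Qf.apply(D)[:2],Qf.apply(D)[2]]
print('grasp target mid z .2',gt(.2).round(4))
plan([(gt(.23),Qf)])
E
```

```text
t 13.2 tcp [0.4705 0.3135 0.3981] R [[0.068, 0.996, -0.06], [0.703, -0.091, -0.706], [-0.708, 0.005, -0.706]] grasp [0.4606 0.1981 0.2827] F [ 1.2 -0.9 -1.3] w 0.038 g 40.0
D [-0.0054  0.      0.0062] mid [0.4599 0.19   0.2821] axis now [ 0.006 -0.002 -1.   ] mid+28 vs img [0.4584 0.1896 0.3101]
grasp target mid z .2 [0.4625 0.3074 0.2006]
0 call [0.682, -0.439, -0.197, -0.705, 0.006, -0.719] rows>= 4
```

>>> play_rows(series=[[0.68, -0.44, -0.197, -0.705, 0.006, -0.719], [0.68, -0.44, -0.197, -0.705, 0.006, -0.719], [0.68, -0.44, -0.197, -0.705, 0.006, -0.719], [0.68, -0.44, -0.197, -0.705, 0.006, -0.719], [0.68, -0.44, -0.197, -0.705, 0.006, -0.719]])

```text
time: 13.7
ee_pos: [0.4118, 0.4134, 0.346]
eef_rot: [0.494, 0.781, -0.205, 0.323]
ft_force: [0.0, -0.3, -2.5]
width: 0.0375
grip_force: 40.0
```

```bash
cat > chk.py <<'E'
from h import *
s=st(); print(np.round(s['joint_positions'],3)); q=R.from_quat(s['eef_rot']); g=np.array(s['ee_pos'])+q.apply([0,0,r.grasp_offset])
ax=Rt(-20.4,45).inv().apply([np.cos(1.2143),np.sin(1.2143),0])
m=g+q.apply(D); print('mid',m.round(4),'axis',q.apply(ax).round(3),'foot',(m+q.apply(ax)*.028).round(4))
Qf=Rt(25,-45); gt=lambda z:np.array([.466,.300,z])-Qf.apply(D)
E
python3 - <<'E'
from chk import *
plan([(gt(.12),Qf),(gt(.104),Qf),(gt(.094),Qf)])
E
```

```text
t 13.7 tcp [0.4118 0.4134 0.346 ] R [[-0.303, 0.904, 0.301], [0.639, 0.428, -0.639], [-0.707, -0.001, -0.707]] grasp [0.4611 0.3089 0.2304] F [ 0.  -0.3 -2.5] w 0.0375 g 40.0
[-0.381  0.601 -0.911  1.527  0.958  1.892 -0.917]
mid [0.4646 0.3015 0.2298] axis [-0.001 -0.    -1.   ] foot [0.4646 0.3015 0.2018]
0 call [0.508, 0.009, 0.527, 0.006, -0.0, 0.009] rows>= 3
1 call [0.075, 0.0, 0.075, 0.0, 0.0, 0.0] rows>= 1
2 call [0.047, 0.0, 0.047, 0.0, 0.0, 0.0] rows>= 1
```

>>> play_rows(series=[[0.17, 0.009, 0.176, 0, 0, 0.009], [0.34, 0.009, 0.352, 0, 0, 0.009], [0.508, 0.009, 0.527, 0, 0, 0.009], [0.508, 0.009, 0.527, 0, 0, 0.009], [0.508, 0.009, 0.527, 0, 0, 0.009]])

```text
time: 14.2
ee_pos: [0.4148, 0.412, 0.2368]
eef_rot: [0.498, 0.778, -0.206, 0.323]
ft_force: [-0.5, -0.1, -0.5]
width: 0.0376
grip_force: 40.0
```

```bash
python3 - <<'E'
from chk import *
plan([(gt(.102),Qf),(gt(.093),Qf)])
A=vision.camera('scene');B=vision.camera('top')
a,b=A[90:220,240:390],B[150:280,80:230]
cv2.imwrite('pics/c8.png',cv2.resize(np.hstack([a,b]),None,fx=2.6,fy=2.6,interpolation=cv2.INTER_CUBIC))
E
```

```text
t 14.2 tcp [0.4148 0.412  0.2368] R [[-0.296, 0.907, 0.298], [0.642, 0.42, -0.641], [-0.707, 0.002, -0.707]] grasp [0.4636 0.3071 0.1212] F [-0.5 -0.1 -0.5] w 0.0376 g 40.0
[-0.406  0.73  -0.862  1.602  1.011  1.776 -1.053]
mid [0.467  0.2997 0.1206] axis [ 0.002  0.001 -1.   ] foot [0.4671 0.2997 0.0926]
0 call [0.091, -0.006, 0.084, -0.002, 0.0, -0.006] rows>= 1
1 call [0.042, 0.0, 0.042, 0.0, 0.0, 0.0] rows>= 1
```

View pics/c8.png

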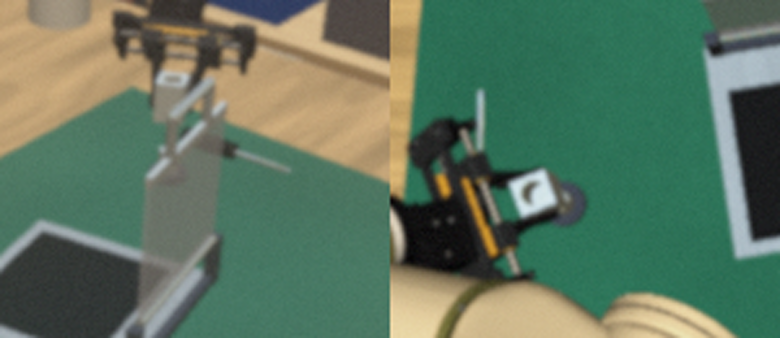

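Left half: the plug (172,95) hangs above the pin, which is behind the guard. Right half: the hole is up at (532,192). Next I'll take a force baseline, descend in small steps and compare.

```bash
cat > fav.py <<'E'
from h import *
def fav(n=10):
    F=[]
    for _ in range(n): vision.camera('top'); F.append(status.read_state()['ft_force'])
    F=np.array(F); return F.mean(0).round(2),(F.std(0)/n**.5).round(2)
print('F avg',*fav())
E
python3 fav.py
```

```text
F avg [-0.09  0.21 -1.67] [0.21 0.12 0.14]
```

>>> play_rows(series=[[0.03, -0.002, 0.028, 0, 0, 0], [0.06, -0.004, 0.056, 0, 0, 0], [0.09, -0.006, 0.084, 0, 0, 0], [0.09, -0.006, 0.084, 0, 0, 0], [0.09, -0.006, 0.084, 0, 0, 0]])

```text
time: 15.3
ee_pos: [0.4125, 0.413, 0.2167]
eef_rot: [0.496, 0.78, -0.205, 0.323]
ft_force: [1.3, 0.5, -1.7]
width: 0.0375
grip_force: 40.0
```

```bash
python3 fav.py; python3 - <<'E'
from chk import *
plan([(gt(.093),Qf)])
E
```

```text
F avg [-0.19  0.14 -1.59] [0.18 0.13 0.15]
t 15.8 tcp [0.4126 0.413  0.2171] R [[-0.299, 0.906, 0.3], [0.641, 0.424, -0.64], [-0.707, 0.001, -0.707]] grasp [0.4617 0.3084 0.1014] F [ 0.5 -0.  -1.6] w 0.0377 g 40.0
[-0.415  0.756 -0.853  1.612  1.023  1.756 -1.076]
mid [0.4652 0.301  0.1008] axis [ 0.001  0.001 -1.   ] foot [0.4652 0.301  0.0728]
0 call [0.031, 0.004, 0.043, 0.003, -0.001, 0.0] rows>= 1
```

>>> play_rows(series=[[0.009, 0, 0.009, 0, 0, 0], [0.018, 0, 0.018, 0, 0, 0], [0.027, 0, 0.027, 0, 0, 0], [0.037, 0, 0.037, 0, 0, 0], [0.037, 0, 0.037, 0, 0, 0]])

```text
time: 16.3
ee_pos: [0.4126, 0.4131, 0.2091]
eef_rot: [0.496, 0.779, -0.205, 0.323]
ft_force: [-0.7, 1.1, 1.8]
width: 0.0372
grip_force: 40.0
```

```bash
python3 fav.py; python3 chk.py
```

```text
F avg [0.01 0.45 1.22] [0.13 0.11 0.15]
t 16.8 tcp [0.4126 0.4131 0.2092] R [[-0.299, 0.906, 0.3], [0.641, 0.424, -0.64], [-0.707, 0.001, -0.707]] grasp [0.4617 0.3084 0.0936] F [0.6 0.  2.1] w 0.0379 g 40.0
[-0.418  0.766 -0.848  1.615  1.029  1.748 -1.085]
mid [0.4652 0.301  0.0929] axis [ 0.001  0.001 -1.   ] foot [0.4652 0.301  0.0649]
```

The force rose by 2.8 N, so the pin gave about 5 mm. Lifting off.

>>> play_rows(series=[[-0.08, 0, -0.08, 0, 0, 0], [-0.22, 0, -0.22, 0, 0, 0], [-0.44, 0, -0.44, 0, 0, 0], [-0.66, 0, -0.66, 0, 0, 0], [-0.66, 0, -0.66, 0, 0, 0]])

```text
time: 17.3
ee_pos: [0.4121, 0.414, 0.3564]
eef_rot: [0.498, 0.779, -0.201, 0.324]
ft_force: [-1.0, -0.0, -1.2]
width: 0.0375
grip_force: 40.0
```

>>> play_rows(series=[[0, 0, 0, 0, 0, 0], [0, 0, 0, 0, 0, 0], [0, 0, 0, 0, 0, 0]])

```text
time: 17.6
ee_pos: [0.4125, 0.4126, 0.3479]
eef_rot: [0.496, 0.78, -0.206, 0.323]
ft_force: [-0.3, -0.0, -2.1]
width: 0.0378
grip_force: 40.0
```

```bash
python3 chk.py; python3 fav.py; python3 - <<'E'
from h import *
A=vision.camera('scene');B=vision.camera('top')
cv2.imwrite('pics/c9.png',cv2.resize(np.hstack([A[80:350,110:390],B[120:390,80:360]]),None,fx=1.42,fy=1.42,interpolation=cv2.INTER_CUBIC))
for n in('scene','top'):
    for k in('jar','plug_a','driver'):
        for d in spotter.boxes_of(n,k)[:4]: print(n,k,round(d['conf'],2),np.round(d['point'],3))
E
```

```text
t 17.6 tcp [0.4125 0.4126 0.3479] R [[-0.3, 0.906, 0.299], [0.64, 0.424, -0.641], [-0.707, -0.001, -0.707]] grasp [0.4614 0.3078 0.2323] F [-0.3 -0.  -2.1] w 0.0378 g 40.0
[-0.379  0.599 -0.911  1.525  0.956  1.895 -0.916]
mid [0.4648 0.3004 0.2317] axis [-0.001 -0.001 -1.   ] foot [0.4648 0.3003 0.2037]
F avg [-0.03 -0.16 -1.46] [0.13 0.21 0.13]Traceback (most recent call last):
  File "<stdin>", line 3, in <module>
    return _nx.concatenate(arrs, 1, dtype=dtype, casting=casting)
           ~~~~~~~~~~~~~~~^^^^^^^^^^^^^^^^^^^^^^^^^^^^^^^^^^^^^^^
ValueError: all the input array dimensions except for the concatenation axis must match exactly, but along dimension 0, the array at index 0 has size 270 and the array at index 1 has size 264
```

The picture budget (10) is spent, so I'll verify by numbers.

```bash
python3 - <<'E'
from h import *
for n in('scene','top'):
    vision.camera(n)
    for k in('jar','plug_a','driver','guard'):
        for d in spotter.boxes_of(n,k)[:5]: print(n,k,round(d['conf'],2),np.round(d['point'],3))
E
```

```text
scene jar 0.62 [ 0.581 -0.297  0.045]
scene plug_a 0.84 [ 0.634 -0.513  0.034]
scene plug_a 0.79 [ 0.575 -0.414  0.042]
scene plug_a 0.72 [0.474 0.285 0.241]
scene driver 0.6 [0.512 0.403 0.021]
scene guard 0.97 [0.691 0.015 0.175]
top jar 0.8 [ 0.561 -0.281  0.063]
top plug_a 0.83 [ 0.467 -0.382  0.043]
top plug_a 0.67 [ 0.561 -0.399  0.04 ]
top plug_a 0.65 [0.464 0.3   0.255]
top plug_a 0.55 [ 0.619 -0.499  0.04 ]
top guard 0.78 [0.675 0.032 0.185]
```

```bash
python3 -c "
from bench import job; print(job.close_job())"
```

```text
the job is handed in; nothing more can be done
None
```

The job is handed in: the guard stands upright, the pin gave about 5 mm (2.8 N) under the plug's closed end, and the plug is held hole-up about 20 cm above the bench; the jar and spare plug read unmoved, and the screwdriver was only partly visible in the last check but nothing went near it.

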